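# Block and bleed a gas panel

### The job

Isolate the gas panel and vent it, pushing its levers round with a fingertip and never gripping them: push both yellow levers fully shut, square across their pipe, and only then push the red bleed lever fully open, in line with its own pipe. The red lever is spring-loaded and closes by itself, so the program finishes with the finger still holding it open. Leave the small brown bottle on the panel's base, the tape roll and the timer where they are.

Things in the scene. Friction and masses are not known exactly. Their poses are not given: they have to be found in the camera images.
- gas_panel: fixed gas panel: grey base 206 x 244 mm, 32 mm high, with a steel pipe along its y and three quarter-turn lever valves. Origin at the work surface below the cross fitting in mid-pipe; own x away from the robot when square, y left, z up. Base reaches x -94 to +112, y -122 to +122 mm (pipe ends to 150). Yellow supply valve at (0, 75), yellow outlet valve at (0, -75), red bleed valve at (70, 0) on a side pipe along +x
- cross (a point): centre of the steel cross fitting where the pipes meet, 66 mm above the work surface. Pipe tops are 74 mm high, valve bodies and fittings 80 mm, valve necks (within 16 mm of a lever's axis) 95 mm: a fingertip 83 to 93 mm high clears them and meets a lever's sleeve from the side. A gauge 45 mm across, top 92 mm high, stands 64 mm from here toward the panel's -x
- supply_valve (a joint): turn of the left yellow lever, rad. 0 = fully open, the lever lies along the pipe and points to the panel's -y; it turns clockwise seen from above to 1.571 = fully shut, across the pipe, pointing to the panel's -x, at a stop. It stays where it is left (about 3 N at the sleeve to turn); starts open or partly open
- outlet_valve (a joint): turn of the right yellow lever, rad: same as the supply valve (0 = open, pointing to the panel's -y; clockwise to 1.571 = shut, pointing to the panel's -x, at a stop)
- bleed_valve (a joint): turn of the red lever, rad. 0 = shut, the lever lies across its pipe and points to the panel's +y; it turns anticlockwise seen from above, through the quarter between the panel's +y and -x, to 1.571 = fully open, in line with its pipe, pointing to the panel's -x, at a stop. A spring returns it to 0 as soon as it is let go (about 2 N at the sleeve to start, 6 N to hold it open)
- supply_hub (a point): on the turning axis of the left yellow (supply) lever, fixed to the panel, 104 mm above the work surface (mid-height of the lever)
- outlet_hub (a point): on the turning axis of the right yellow (outlet) lever, fixed to the panel, 104 mm above the work surface (mid-height of the lever)
- bleed_hub (a point): on the turning axis of the red (bleed) lever, fixed to the panel, 104 mm above the work surface (mid-height of the lever)
- supply_lever (a point): on the centre line of the left yellow (supply) lever's sleeve, 45 mm from its turning axis, 104 mm above the work surface; it moves with the lever. Own x points outward along the lever, z up. The lever reaches from its axis to 61 mm; its sleeve (15 to 61 mm) is 16 mm wide and 14 mm thick, from 97 to 111 mm above the work surface; the hub is 21 mm across, its nut reaches 117 mm
- outlet_lever (a point): on the centre line of the right yellow (outlet) lever's sleeve, 45 mm from its turning axis, 104 mm above the work surface; it moves with the lever. Own x points outward along the lever, z up. Same size as the supply lever
- bleed_lever (a point): on the centre line of the red (bleed) lever's sleeve, 45 mm from its turning axis, 104 mm above the work surface; it moves with the lever. Own x points outward along the lever, z up. Same size as the supply lever
- bottle: loose brown dropper bottle with black cap, 28 mm across, 62 mm tall, standing on the rear right corner of the panel's base (32 mm high); origin at the centre of its underside; to be left alone
- tape: loose green roll of tape lying flat, 78 mm across, 19 mm high, behind the panel; origin at the centre of its underside; to be left alone
- timer: loose white lab timer, 70 x 62 x 18 mm, left of the panel; origin at the centre of its underside; to be left alone

How it is judged:
On the way:
1. both yellow valves are fully shut (levers within 12 degrees of square across the pipe) while the red bleed is still closed (value of joint each of supply_valve, outlet_valve above 1.36 rad and value of joint bleed_valve below 0.3 rad), for 0.2 s.
At the end, for the whole second after the job is handed in: Both yellow levers are within 12 degrees of fully shut (joint above 1.36 rad), the red bleed lever is held within 14 degrees of fully open (above 1.33 rad), and the bottle, tape roll and timer have moved less than 20 mm (value of joint each of supply_valve, outlet_valve above 1.36 rad and value of joint bleed_valve above 1.33 rad and distance of each of bottle, tape, timer from where it was at the start of the episode below 0.02 m); the arm keeps its last pose, push and grip.
It fails at once if the red bleed is opened while a yellow valve is not shut (value of joint bleed_valve above 0.4 rad and value of joint any of supply_valve, outlet_valve below 1.3 rad).
It fails at once if a lever is gripped between the fingers ((x of the grasp point in the frame of supply_lever between -0.022 and 0.022 m and y of the grasp point in the frame of supply_lever between -0.006 and 0.006 m and z of the grasp point in the frame of supply_lever between -0.01 and 0.01 m) or (x of the grasp point in the frame of outlet_lever between -0.022 and 0.022 m and y of the grasp point in the frame of outlet_lever between -0.006 and 0.006 m and z of the grasp point in the frame of outlet_lever between -0.01 and 0.01 m) or (x of the grasp point in the frame of bleed_lever between -0.022 and 0.022 m and y of the grasp point in the frame of bleed_lever between -0.006 and 0.006 m and z of the grasp point in the frame of bleed_lever between -0.01 and 0.01 m)).
It fails at once if the bottle, tape roll or timer is pushed 20 mm or more, lifted or tipped over (distance of any of bottle, tape, timer from where it was at the start of the episode above 0.02 m or angle between any of bottle, tape, timer's own z axis and vertical above 0.3 rad).
It also fails if it takes over 58 s, if anything falls off the work surface, if the arm or the gripper's body presses on something with over 40 N, if the wrist force passes 120 N, or if a joint passes its speed limit or range.

### The arm

A 6-joint arm with a two-finger parallel gripper is mounted at the origin on a cart in front of the work surface, level with it; the furniture and walls round the work are solid. World frame = base frame: x ahead of the robot, y to its left, z up, the work surface at z = 0. Lengths are in m, angles in rad, forces in N, time in s.
With the tool pointing down it reaches from about 0.25 to 0.85 m from the base axis. Payload 12.5 kg.
Tool frame: the origin (TCP) lies between the finger pads; the fingertips stand 22 mm ahead of it and the grasp point (between the pads) lies 3 mm ahead of it; z points along the fingers, y is the line along which they close (so a half turn about z gives the same grasp; the last joint's range is limited). The gripper opens to 93 mm and grips with 3 to 60 N. Pads are 15 mm wide; open, the fingers measure 128 mm over their backs; the gripper's body (75 mm by 188 mm) begins 65 mm behind the grasp point.
Start: joints at [1.253, 0.351, 1.652, -0, 1.139, -0.085], TCP at [0.127, 0.535, 0.241] pointing down, gripper open.
Joint ranges: [-2.75, 2.75], [-0.79, 2.1], [0.01, 2.65], [-1.57, 4.71], [0.07, 3.14], [-2.87, 2.87]. Speed limits (rad/s): [2.22, 2.22, 2.79, 3.14, 3.14, 3.14].

### API

Orientations are given as a rotation vector (axis times angle).
In Python, from station import manip, optics, sign_off gives the robot as it stands.
- The arm moves only by the shell command python3 -m jog 'ROWS' [FORCE]. ROWS is JSON, a list of rows, each a list of 7 numbers: the closure, from 0 (fully open) to 1 (shut), then the shift along the tool's x, y, z scaled (see below), then the turn, a rotation vector about the tool's x, y, z scaled (see below). A call has 1 to 10 rows; each row is the pose to reach, as a shift and turn from the pose commanded when the call began, along the tool's axes at that moment; what a row does not reach only later rows make up. The controller multiplies each number of a shift by 1 m and each number of a turn by 60 degrees. A row lasts 1/8 s, in which the tool goes at most 62.5 mm and 10.7 degrees, less where a joint would pass 70% of its speed; a pose out of reach is approached as far as the arm can. A call with a number of a shift or a turn outside -1 to 1 is refused whole. A call with a gripper value outside its range is refused whole. The fingers move at their own pace and stop on an object; FORCE is the grip in N (left out, the last holds). Time passes only in rows, so rows that repeat a pose let the fingers close. It gives the time, the measured TCP pose, the force, the opening and the grip force at its end, in the units of the state.
- manip.state(): the state, without advancing time (a new reading comes with each control period).
- optics.grab_frame(name): name is "scene" or "top"; returns (picture, depth): 480x640x3 uint8, red, green, blue; 480x640 float32, m along the optical axis (not along the pixel's ray), 0 where there is no reading.
- optics.camera_model(name): a dict with "intrinsics" (3x3 intrinsics, pixels), "rvec" (rotation vector, rad) and "tvec" (3), from world to camera coordinates, as OpenCV has them. Camera axes: x right, y down, z forward; pixel columns grow to the right and rows downward; lengths in m; the calibration is good to about 2 mm. A picture is of the moment at which its call begins. camera_model takes no time and is no camera call.
- sign_off(): hands the job in; it is judged then, once.
Trained networks look in the newest picture that a camera, given by its name, has taken for a name from the list of things; names that differ only in an ending like _2 or _b are one class to them, and where a whole thing is asked for, a point or a joint stands for the part that bears it (a point fixed in the world has none). Each returns a list of dicts, best first, with "score" (0 to 1); they miss things now and then, are a little off and sometimes report something else, mostly with a low value. They report only what shows in the picture. A call takes as long as a camera call.
- optics.look_for(camera, query): "rect" ([left, top, width, height] in pixels, round what is visible of it).
The state is a dict: "clock": time; "joints": joint angles; "dq": joint speeds; "tau": joint torques, N m; "tool_pos": TCP position; "tcp_rot": TCP orientation; "force": force on the tool from outside, world axes, zero at the start; "torque": the same for the moment, N m; "grip_width": opening from 0.0 (shut) to 1.0 (fully open); "grip_force": force on a finger pad.
Only numpy, scipy, OpenCV 4.12 (cv2) and the standard library are available. Lean on these libraries where they do the work, as an engineer would, in place of code of your own. Each camera call takes 0.05 s, during which the arm holds its last target. There are 200 camera calls.

## Working session

There is one attempt and no reset: what is moved stays moved. The work goes in short steps, Python scripts to look and compute and a shell command to move; the robot and the scene stay as the last step left them, time stands still between calls to the robot, and variables do not carry over. Pictures are saved under pics/ and viewed, at most 10 in all, crops included, and the job is handed in when it is done.

```bash
mkdir -p pics; ls; python3 - <<'E'
from station import manip, optics
import cv2
s=manip.state();print(s)
for n in("scene","top"):
    p,d=optics.grab_frame(n);cv2.imwrite(f"pics/{n}0.png",p[:,:,::-1])
    print(n,optics.camera_model(n))
    for q in("gas_panel","supply_lever","outlet_lever","bleed_lever","bottle","tape","timer"):
        print(q,[(r['rect'],round(r['score'],2)) for r in optics.look_for(n,q)[:3]])
E
```

```text
pics
{'clock': 0.0, 'joints': array([ 1.25339121e+00,  3.51223519e-01,  1.65241907e+00, -1.52138135e-05,
        1.13908105e+00, -8.45708522e-02]), 'dq': array([-7.97905942e-04, -8.85461623e-06,  3.76331125e-04, -4.52370691e-04,
       -2.68600253e-04,  6.71004796e-04]), 'tau': array([-1.59138650e-03, -4.97315276e+01, -2.85257345e+01,  6.98035397e-02,
        2.57068395e-02, -1.04749574e-04]), 'tool_pos': array([0.12676995, 0.53486963, 0.24011028]), 'tcp_rot': array([-3.64874983e-01, -3.12011763e+00,  1.74499973e-03]), 'force': array([ 0.0397725 ,  0.16517223, -0.63633958]), 'torque': array([-0.00099171, -0.03748148, -0.01092728]), 'grip_force': 0.0, 'grip_width': 0.9997347081623204}
scene {'intrinsics': array([[617.73370853,   0.        , 320.73847371],
       [  0.        , 617.73370853, 241.70695727],
       [  0.        ,   0.        ,   1.        ]]), 'rvec': array([ 1.50914402, -2.29135555,  0.66877124]), 'tvec': array([0.00278457, 0.52682304, 0.8395583 ])}
gas_panel [([278.5, 183.2, 164.2, 121.5], 0.65)]
supply_lever [([315.6, 224.4, 38.6, 20.5], 0.66)]
outlet_lever [([397.6, 
[... 337 characters left out ...]
94147386],
       [  0.        , 474.53702869, 234.03753482],
       [  0.        ,   0.        ,   1.        ]]), 'rvec': array([ 2.13187101, -2.11873559,  0.16593751]), 'tvec': array([-0.23118903,  0.56349863,  1.00827958])}
gas_panel [([278.6, 198.3, 133.4, 115.1], 0.64), ([379.1, 259.2, 26.2, 21.5], 0.53)]
supply_lever [([306.9, 239.1, 25.5, 26.6], 0.53), ([326.0, 211.7, 34.9, 16.6], 0.26)]
outlet_lever [([380.2, 256.2, 25.5, 27.4], 0.72)]
bleed_lever [([278.6, 197.7, 132.2, 115.5], 0.6), ([324.0, 211.1, 38.8, 16.5], 0.56)]
bottle [([384.2, 233.3, 14.5, 12.6], 0.64)]
tape [([345.7, 174.9, 33.8, 32.5], 0.78)]
timer [([207.5, 276.7, 34.0, 38.1], 0.66), ([279.0, 199.4, 132.7, 113.2], 0.62)]
```

```bash
python3 - <<'E'
import cv2
p=cv2.imread("pics/top0.png");cv2.imwrite("pics/topc.png",cv2.resize(p[160:330,190:430],(800,567),interpolation=cv2.INTER_CUBIC))
p=cv2.imread("pics/scene0.png");cv2.imwrite("pics/scenec.png",cv2.resize(p[150:390,190:470],(700,600),interpolation=cv2.INTER_CUBIC))
E
```

```text
(no output)
```

View pics/topc.png

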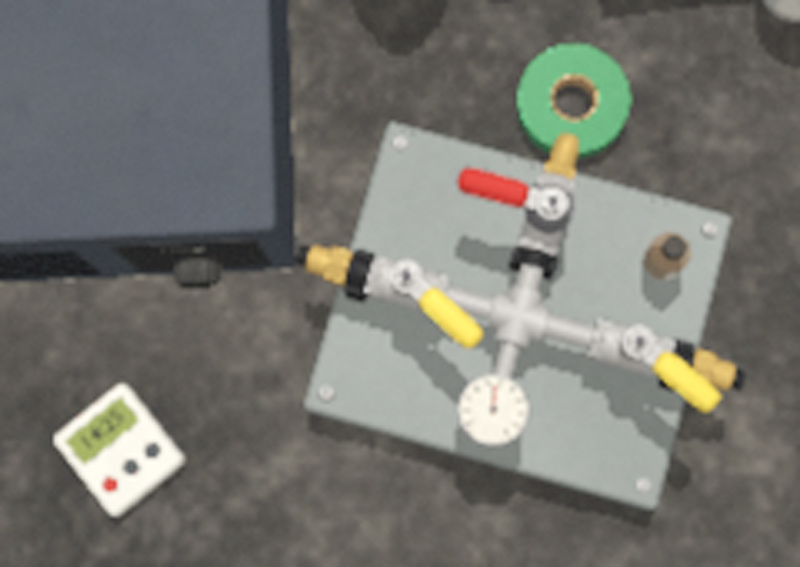

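View pics/scenec.png

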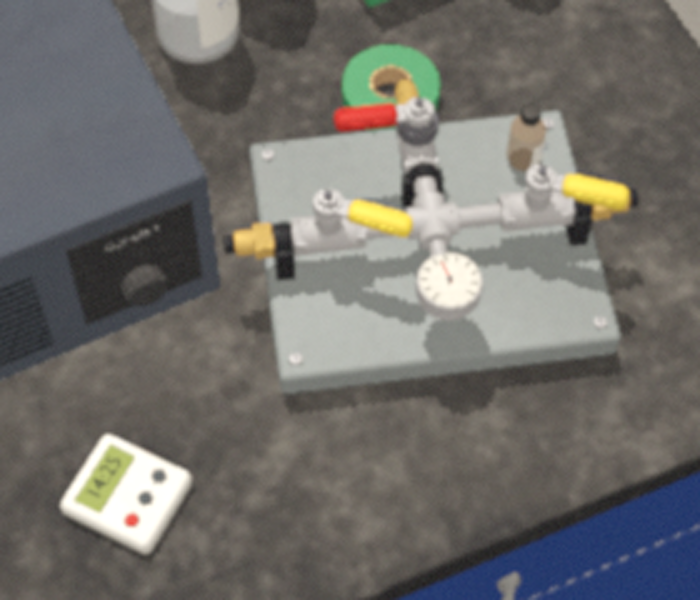

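Top crop: the panel is rotated about 15° clockwise. Nuts are at crop (407,277), (640,343) and (551,203). Both yellow levers are partly open, the red one is shut, and a tall box stands at the upper left.

```bash
cat >h.py <<'E'
import numpy as np,cv2
from station import manip, optics
def ray(n,uv,z):
    m=optics.camera_model(n);K=m['intrinsics'];R=cv2.Rodrigues(m['rvec'])[0];t=np.array(m['tvec'])
    C=-R.T@t;d=R.T@np.linalg.inv(K)@np.array([uv[0],uv[1],1.]);return C+d*(z-C[2])/d[2]
def proj(n,P):
    m=optics.camera_model(n);return cv2.projectPoints(np.array(P,float).reshape(-1,3),m['rvec'],m['tvec'],m['intrinsics'],None)[0][:,0]
def cloud(n,d):
    m=optics.camera_model(n);K=m['intrinsics'];R=cv2.Rodrigues(m['rvec'])[0];t=np.array(m['tvec'])
    v,u=np.mgrid[:480,:640];P=np.stack([(u-K[0,2])/K[0,0]*d,(v-K[1,2])/K[1,1]*d,d],-1)
    return (P-t)@R
E
python3 - <<'E'
from h import *
T=lambda x,y:(190+(x+.5)*.3-.5,160+(y+.5)*.3-.5)
S=lambda x,y:(190+(x+.5)*.4-.5,150+(y+.5)*.4-.5)
f=lambda n,p,z:print(n,np.round(ray('top' if n[0]=='t' else 'scene',p,z),4)[:2])
for nm,a,b in(("supply",(407,275),(327,196)),("outlet",(640,341),(541,172)),("bleed",(551,203),(420,104))):
    f('t '+nm,T(*a),.117);f('s '+nm,S(*b),.117)
for nm,a,z in(("supplytip",(470,335),.106),("outlettip",(710,400),.106),("bleedtip",(467,180),.106),('tape',(574,98),.019),('bottlecap',(674,246),.094),('c1',(390,122),.032),('c2',(732,215),.032),('c3',(308,405),.032),('c4',(655,507),.032)): f('t '+nm,T(*a),z)
p,d=optics.grab_frame('top');c=cloud('top',d);P=c[(d>0)]
h=P[(P[:,0]>.3)&(P[:,1]>.14)&(P[:,2]>.12)&(P[:,1]<.7)];print(h.min(0),np.percentile(h,[1,50,99],axis=0))
# yellow/red pixel axis via PCA
hsv=cv2.cvtColor(p,cv2.COLOR_RGB2HSV)
for nm,m in(("yel",(hsv[...,0]>24)&(hsv[...,0]<34)&(hsv[...,1]>150)&(hsv[...,2]>120)),("red",((hsv[...,0]<8)|(hsv[...,0]>172))&(hsv[...,1]>150)&(hsv[...,2]>80))):
    k,l,st,ce=cv2.connectedComponentsWithStats(m.astype('uint8'))
    for i in range(1,k):
        if st[i,4]>40:
            v,u=np.nonzero(l==i);Q=np.array([ray('top',q,.108)[:2] for q in zip(u,v)]);w,V=np.linalg.eigh(np.cov(Q.T));print(nm,st[i,4],Q.mean(0).round(4),V[:,1].round(3))
E
```

```text
t supply [ 0.5357 -0.2265]
s supply [ 0.5333 -0.2254]
t outlet [ 0.4955 -0.3699]
s outlet [ 0.4931 -0.3686]
t bleed [ 0.5817 -0.316 ]
s bleed [ 0.5796 -0.317 ]
t supplytip [ 0.4999 -0.2658]
t outlettip [ 0.4604 -0.4138]
t bleedtip [ 0.5985 -0.2638]
t tape [ 0.676  -0.3398]
t bottlecap [ 0.5588 -0.3955]
t c1 [ 0.655  -0.2124]
t c2 [ 0.5911 -0.4445]
t c3 [ 0.461  -0.1597]
t c4 [ 0.3957 -0.3889]
[0.91324709 0.1400889  0.12006614] [[0.91588088 0.14262681 0.12276402]
 [0.91802976 0.25945277 0.24189943]
 [0.92017191 0.43713667 0.3548865 ]]
yel 54 [ 0.4663 -0.3997] [0.509 0.861]
red 133 [ 0.5939 -0.2799] [0.269 0.963]
red 117 [0.5726 0.1763] [0.647 0.762]
```

```bash
python3 - <<'E'
from h import *
from scipy.spatial.transform import Rotation as Rn
a=np.arctan2(-.2700,.963);C=np.array([.5144,-.2977])
for n in('top','scene'):
    p,d=optics.grab_frame(n);P=cloud(n,d)[d>0]
    print(n)
    # height map world 5cm cells, max z (cm)
    print('     y:',[round(y,2) for y in np.arange(.6,-.61,-.08)])
    for x in np.arange(.95,.0,-.06):
        print(round(x,2),[ (lambda q:int(100*np.percentile(q,98)) if len(q)>3 else '-')(P[(abs(P[:,0]-x)<.03)&(abs(P[:,1]-y)<.04)][:,2]) for y in np.arange(.6,-.61,-.08)])
    B=P[(P[:,2]>.1)&(P[:,0]>.45)&(P[:,0]<.85)&(P[:,1]>-.25)&(P[:,1]<.3)]
    L=(B[:,:2]-C)@np.array([[np.cos(a),-np.sin(a)],[np.sin(a),np.cos(a)]])
    k=(L[:,1]>.09);print('box z',np.percentile(B[k][:,2],[50,99]),'panel minx,miny',L[k].min(0),'world min',B[k].min(0))
    k2=k&(L[:,0]<.2);print(np.percentile(L[k2][:,1],[0,1,5]) if k2.any() else '')
s=manip.state();R=Rn.from_rotvec(s['tcp_rot'])
c,sn=np.cos(a),np.sin(a)
G=Rn.from_matrix(np.array([[-sn,c,0],[c,sn,0],[0,0,-1]]).astype(float))
print('tool axes',R.as_matrix().round(3).tolist(),'turn/60',np.round((R.inv()*G).as_rotvec()/np.radians(60),4),'yaw',np.degrees(a))
pt=lambda x,y,z:np.r_[C+[c*x-sn*y,sn*x+c*y],z]
print('shift to (9,16) z.2',R.inv().apply(pt(.0095,.016,.2)-s['tool_pos']),pt(.0095,.016,.2))
E
```

```text
top
     y: [np.float64(0.6), np.float64(0.52), np.float64(0.44), np.float64(0.36), np.float64(0.28), np.float64(0.2), np.float64(0.12), np.float64(0.04), np.float64(-0.04), np.float64(-0.12), np.float64(-0.2), np.float64(-0.28), np.float64(-0.36), np.float64(-0.44), np.float64(-0.52), np.float64(-0.6)]
0.95 ['-', 6, 21, 33, 34, 34, 35, 34, 34, 34, 34, 34, 34, 34, 34, 34]
0.89 [-2, 8, 19, 31, 35, 35, 35, 35, 35, 35, 35, 35, 35, 35, 35, 39]
0.83 ['-', 3, 0, 0, 0, 0, 16, 16, 16, 16, 16, 18, 10, 9, 10, 48]
0.77 ['-', 2, 0, 6, 6, 6, 16, 16, 16, 16, 16, 11, 6, 7, 10, 57]
0.71 ['-', 1, 0, 6, 6, 6, 16, 16, 16, 16, 0, 1, 2, 0, 6, 57]
0.65 ['-', 1, 0, 6, 6, 5, 16, 16, 16, 16, 3, 3, 7, 0, 0, 56]
0.59 ['-', 0, 0, 0, 0, 1, 16, 16, 16, 16, 3, 11, 10, 3, 0, 55]
0.53 ['-', 0, 0, 0, 1, 1, 15, 15, 15, 15, 11, 11, 9, 6, 0, 54]
0.47 ['-', 0, 0, 0, 1, 2, 1, 0, 1, 0, 3, 10, 11, 11, 0, 53]
0.41 ['-', 0, 0, 0, 1, 2, 2, 1, 1, 0, 2, 9, 3, 0, 0, 52]
0.35 ['-', 0, 0, 0, 0, 1, 1, 1, 0, 0, 0, 0, 0, 0, 0, 51]
0.29 ['-', '-', 0, 0, 0, 0, 0, 0, 0, 0, 0, 0, 0, 0, 0, 50]
0.23 [-81, -81, -81, -81, -81, -81, -81, -80, 
[... 1549 characters left out ...]
, '-', '-', '-', '-', '-', '-', '-', '-', '-', -81, -81, -81, 20]
0.17 ['-', '-', '-', '-', '-', '-', '-', '-', '-', 0, '-', '-', '-', -81, -81, 11]
0.11 ['-', '-', '-', '-', '-', '-', '-', '-', '-', '-', '-', '-', '-', '-', '-', 2]
0.05 ['-', '-', '-', '-', '-', '-', '-', '-', '-', '-', '-', '-', '-', '-', '-', -6]
box z [0.15528939 0.15930572] panel minx,miny [-0.08345738  0.11793021] world min [ 0.54019129 -0.24993695  0.10000739]
[0.15460813 0.16643413 0.1907215 ]
tool axes [[-0.973, 0.231, -0.0], [0.231, 0.973, -0.0], [0.0, -0.0, -1.0]] turn/60 [-0.      0.      1.5387] yaw -15.66210634532605
shift to (9,16) z.2 [-0.57936986 -0.70536866  0.04065838] [ 0.52786669 -0.28485873  0.2       ]
```

```bash
python3 -m jog '[[1,-0.035,-0.042,0,0,0,0.1],[1,-0.07,-0.085,0,0,0,0.25],[1,-0.11,-0.13,0,0,0,0.4],[1,-0.15,-0.18,0,0,0,0.55],[1,-0.19,-0.23,0,0,0,0.7],[1,-0.22,-0.27,0,0,0,0.85],[1,-0.25,-0.31,0,0,0,1],[1,-0.28,-0.345,0,0,0,1],[1,-0.31,-0.38,0,0,0,1],[1,-0.31,-0.38,0,0,0,1]]' 20
cat >>h.py <<'E'
from scipy.spatial.transform import Rotation as Rn
a=np.arctan2(-.27,.963);C=np.array([.5144,-.2977]);c,sn=np.cos(a),np.sin(a)
G=Rn.from_matrix(np.array([[-sn,c,0],[c,sn,0],[0,0,-1.]]))
def pt(x,y,z):return np.r_[C+[c*x-sn*y,sn*x+c*y],z]
def where():
    s=manip.state();d=s['tool_pos'][:2]-C
    print('t',round(s['clock'],2),'panel xyz mm',np.round([1e3*(c*d[0]+sn*d[1]),1e3*(-sn*d[0]+c*d[1]),1e3*s['tool_pos'][2]],1),'F',np.round(s['force'],1),'grip',round(s['grip_width'],3))
    return s
def togo(x,y,z):
    s=where();R=Rn.from_rotvec(s['tcp_rot']);print('shift',R.inv().apply(pt(x,y,z)-s['tool_pos']).round(4),'turn',((R.inv()*G).as_rotvec()/np.radians(60)).round(4))
E
python3 -c "
from h import *
togo(.0095,.016,.2)"
```

```text
clock: 2.2
tool_pos: [0.3418, 0.092, 0.2408]
tcp_rot: [1.881, 2.515, 0.0]
force: [0.3, 1.2, -0.1]
grip_width: 0.012
grip_force: 0.0
t 2.2 panel xyz mm [-271.4  328.6  240.8] F [ 0.3  1.2 -0.1] grip 0.012
shift [-0.4141  0.0721  0.0409] turn [5.000e-04 1.000e-04 5.345e-01]
```

```bash
python3 -m jog '[[1,-0.05,0.009,0,0,0,0.15],[1,-0.1,0.018,0,0,0,0.3],[1,-0.16,0.027,0.01,0,0,0.45],[1,-0.21,0.036,0.02,0,0,0.5345],[1,-0.27,0.047,0.03,0,0,0.5345],[1,-0.33,0.057,0.04,0,0,0.5345],[1,-0.38,0.066,0.041,0,0,0.5345],[1,-0.414,0.072,0.041,0,0,0.5345],[1,-0.414,0.072,0.041,0,0,0.5345],[1,-0.414,0.072,0.041,0,0,0.5345]]'
python3 - <<'E'
from h import *
togo(.0095,.016,.110)
p,d=optics.grab_frame('scene');cv2.imwrite('pics/s2.png',cv2.resize(p[90:330,220:500],(700,600),interpolation=cv2.INTER_CUBIC))
E
```

```text
clock: 3.45
tool_pos: [0.5285, -0.2805, 0.1994]
tcp_rot: [-2.498, -1.904, 0.0]
force: [-0.1, 0.7, 0.2]
grip_width: 0.004
grip_force: 0.0
t 3.45 panel xyz mm [  8.9  20.3 199.4] F [-0.1  0.7  0.2] grip 0.004
shift [-0.0044  0.0007  0.0894] turn [-0.0008 -0.0005  0.005 ]
```

View pics/s2.png

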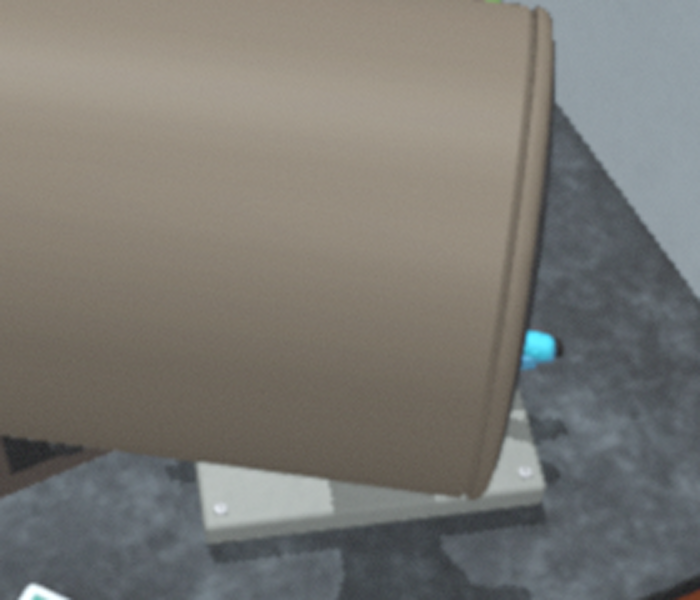

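The arm hides the panel in the scene camera, so I'll work from force and position.

```bash
python3 -m jog '[[1,0,0,0,0,0,0],[1,0,0,0.03,0,0,0],[1,0,0,0.06,0,0,0],[1,0,0,0.08,0,0,0],[1,0,0,0.088,0,0,0],[1,0,0,0.088,0,0,0]]' >/dev/null
python3 - <<'E'
from h import *
where()
hx,hy=0,75
for q,r in((27,45),(40,46),(55,48),(70,51),(80,53),(90,55),(95,55)):
    t=np.radians(q);print(q,np.round([hx-r*np.sin(t)+8*np.cos(t)+17.5,hy-r*np.cos(t)-8*np.sin(t)-7.5],1))
print('bleed')
for q,r in((0,45),(15,45),(30,45),(45,47),(60,49),(75,52),(90,55),(95,55)):
    t=np.radians(q);print(q,np.round([70-r*np.sin(t)+8*np.cos(t)+17.5,r*np.cos(t)+8*np.sin(t)+7.5],1))
E
```

```text
t 4.25 panel xyz mm [  9.3  19.1 111.9] F [0.4 0.5 1.1] grip 0.006
27 [ 4.2 23.8]
40 [-5.9 27.1]
55 [-17.2  33.4]
70 [-27.7  42.5]
80 [-33.3  50.4]
90 [-37.5  59.5]
95 [-38.   64.3]
bleed
0 [95.5 52.5]
15 [83.6 53. ]
30 [71.9 50.5]
45 [59.9 46.4]
60 [49.1 38.9]
75 [39.3 28.7]
90 [32.5 15.5]
95 [32.  10.7]
```

```bash
python3 -m jog '[[1,0.005,-0.005,0,0,0,0],[1,0.008,-0.015,0,0,0,0],[1,0.011,-0.02,0,0,0,0],[1,0.014,-0.026,0,0,0,0],[1,0.019,-0.032,0,0,0,0],[1,0.0235,-0.037,0,0,0,0],[1,0.0275,-0.04,0,0,0,0],[1,0.0315,-0.042,0,0,0,0],[1,0.036,-0.045,0,0,0,0],[1,0.0405,-0.0465,0,0,0,0]]'
python3 -c "
from h import *
where()"
```

```text
clock: 5.5
tool_pos: [0.4943, -0.2307, 0.1116]
tcp_rot: [2.499, 1.903, -0.001]
force: [-1.5, -22.4, -2.6]
grip_width: 0.007
grip_force: 11.1
t 5.5 panel xyz mm [-37.4  59.1 111.6] F [ -1.5 -22.4  -2.6] grip 0.007
```

```bash
python3 -m jog '[[1,0.002,0,0,0,0,0],[1,0.002,0,0,0,0,0]]'
python3 - <<'E'
from h import *
where()
p,d=optics.grab_frame('top');cv2.imwrite('pics/t3.png',cv2.resize(p[180:330,260:440],(720,600),interpolation=cv2.INTER_CUBIC)[:,:,::-1])
E
```

```text
clock: 5.75
tool_pos: [0.4944, -0.2307, 0.1116]
tcp_rot: [2.497, 1.903, -0.004]
force: [-5.2, -18.8, -2.2]
grip_width: 0.006
grip_force: 9.5
t 5.75 panel xyz mm [-37.3  59.1 111.6] F [ -5.2 -18.8  -2.2] grip 0.006
```

View pics/t3.png

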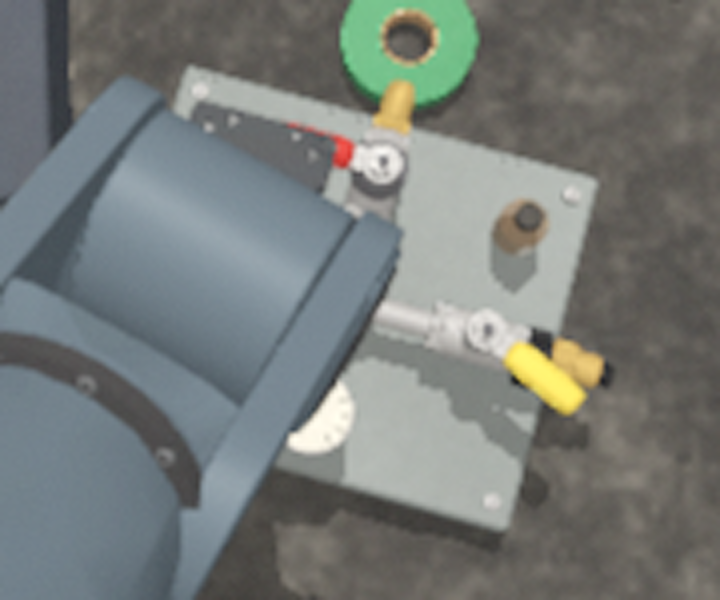

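Supply is hard on its stop (20 N, no further travel). Now the outlet.

```bash
python3 -m jog '[[1,-0.01,0,0,0,0,0],[1,-0.015,0,-0.03,0,0,0],[1,-0.02,0.005,-0.06,0,0,0],[1,-0.06,0.02,-0.06,0,0,0],[1,-0.1,0.03,-0.06,0,0,0],[1,-0.15,0.045,-0.06,0,0,0],[1,-0.189,0.052,-0.06,0,0,0],[1,-0.189,0.052,-0.06,0,0,0],[1,-0.189,0.052,-0.06,0,0,0]]'
python3 -c "
from h import *
togo(.0145,-.130,.1115)"
```

```text
clock: 6.92
tool_pos: [0.4947, -0.4237, 0.1712]
tcp_rot: [-2.498, -1.903, -0.0]
force: [-0.4, 0.1, 0.2]
grip_width: 0.006
grip_force: 0.0
t 6.92 panel xyz mm [  15.1 -126.7  171.2] F [-0.4  0.1  0.2] grip 0.006
shift [-0.0034 -0.0005  0.0597] turn [-0.0012 -0.0011  0.0043]
```

```bash
python3 -m jog '[[1,-0.003,0,0,0,0,0.004],[1,-0.003,0,0.03,0,0,0.004],[1,-0.003,0,0.05,0,0,0.004],[1,-0.003,0,0.0595,0,0,0.004],[1,-0.003,0,0.0595,0,0,0.004]]'
python3 -c "
from h import *
where()"
```

```text
clock: 7.55
tool_pos: [0.4941, -0.4274, 0.1118]
tcp_rot: [-2.502, -1.898, 0.0]
force: [0.1, 0.5, 0.1]
grip_width: 0.005
grip_force: 0.0
t 7.55 panel xyz mm [  15.5 -130.4  111.8] F [0.1 0.5 0.1] grip 0.005
```

```bash
python3 -m jog '[[1,0.0035,-0.008,0,0,0,0],[1,0.0055,-0.015,0,0,0,0],[1,0.0075,-0.0215,0,0,0,0],[1,0.0138,-0.0327,0,0,0,0],[1,0.018,-0.038,0,0,0,0],[1,0.023,-0.043,0,0,0,0],[1,0.031,-0.049,0,0,0,0],[1,0.036,-0.051,0,0,0,0],[1,0.042,-0.053,0,0,0,0],[1,0.042,-0.053,0,0,0,0]]'
python3 - <<'E'
from h import *
where()
p,d=optics.grab_frame('top');cv2.imwrite('pics/t4.png',cv2.resize(p[180:330,260:440],(720,600),interpolation=cv2.INTER_CUBIC)[:,:,::-1])
E
```

```text
clock: 8.8
tool_pos: [0.4544, -0.3753, 0.1122]
tcp_rot: [2.499, 1.896, -0.004]
force: [1.4, -18.3, -7.7]
grip_width: 0.007
grip_force: 9.0
t 8.8 panel xyz mm [-36.8 -90.9 112.2] F [  1.4 -18.3  -7.7] grip 0.007
```

View pics/t4.png

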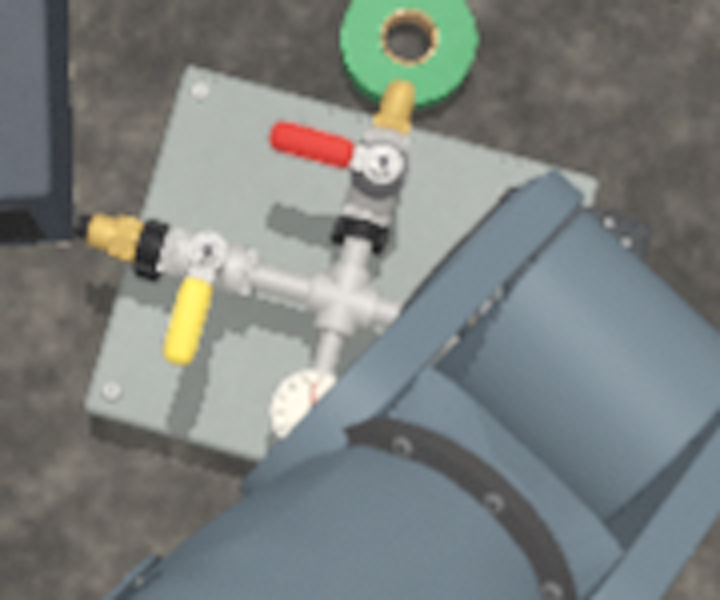

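Supply is squarely shut (lever at crop 205,250 → 180,360), and the outlet contact is at the matching position. Now to the bleed start.

```bash
python3 -m jog '[[1,-0.01,0,0,0,0,0],[1,-0.015,0,-0.03,0,0,0],[1,-0.015,0.005,-0.07,0,0,0],[1,0.02,0.04,-0.07,0,0,0],[1,0.055,0.075,-0.07,0,0,0],[1,0.09,0.105,-0.07,0,0,0],[1,0.12,0.13,-0.07,0,0,0],[1,0.141,0.141,-0.07,0,0,0],[1,0.141,0.141,-0.07,0,0,0],[1,0.141,0.141,-0.07,0,0,0]]'
python3 - <<'E'
from h import *
togo(.1035,.052,.1115)
p,d=optics.grab_frame('top');cv2.imwrite('pics/t5.png',cv2.resize(p[180:330,260:440],(720,600),interpolation=cv2.INTER_CUBIC)[:,:,::-1])
E
```

```text
clock: 10.1
tool_pos: [0.6273, -0.2758, 0.182]
tcp_rot: [-2.503, -1.897, 0.001]
force: [-0.4, 0.6, 0.7]
grip_width: 0.005
grip_force: 0.0
t 10.1 panel xyz mm [102.8  51.6 182. ] F [-0.4  0.6  0.7] grip 0.005
shift [0.0004 0.0008 0.0705] turn [-0.0008  0.0001 -0.0003]
```

View pics/t5.png

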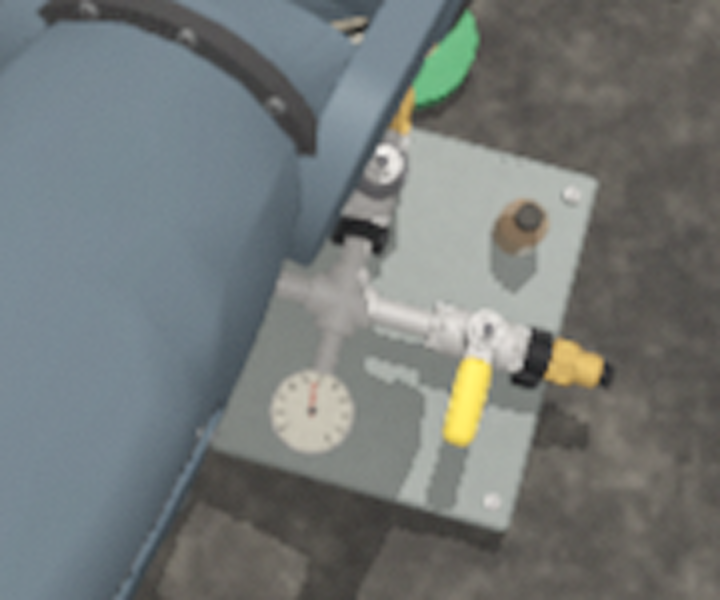

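Outlet is squarely shut too (lever at crop 487,330 → 460,440). Descending beside the red lever.

```bash
python3 -m jog '[[1,0,0.0005,0.03,0,0,0],[1,0,0.0005,0.055,0,0,0],[1,0,0.0005,0.07,0,0,0],[1,0,0.0005,0.07,0,0,0],[1,0,0.0005,0.07,0,0,0]]'
python3 -c "
from h import *
where()"
```

```text
clock: 10.78
tool_pos: [0.629, -0.2758, 0.1133]
tcp_rot: [2.502, 1.897, 0.001]
force: [-0.6, 0.7, 0.0]
grip_width: 0.003
grip_force: 0.0
t 10.78 panel xyz mm [104.4  52.  113.3] F [-0.6  0.7  0. ] grip 0.003
```

```bash
python3 -m jog '[[1,0,-0.0085,0.001,0,0,0],[1,0.001,-0.0145,0.001,0,0,0],[1,0.001,-0.0205,0.001,0,0,0],[1,-0.0015,-0.032,0.001,0,0,0],[1,-0.0055,-0.044,0.001,0,0,0],[1,-0.013,-0.055,0.001,0,0,0],[1,-0.0235,-0.065,0.001,0,0,0],[1,-0.030,-0.0685,0.001,0,0,0],[1,-0.0365,-0.0715,0.001,0,0,0],[1,-0.0375,-0.0715,0.001,0,0,0]]'
python3 - <<'E'
from h import *
where()
p,d=optics.grab_frame('top');cv2.imwrite('pics/t6.png',cv2.resize(p[180:330,260:440],(720,600),interpolation=cv2.INTER_CUBIC)[:,:,::-1])
E
```

```text
clock: 12.02
tool_pos: [0.5508, -0.2898, 0.1114]
tcp_rot: [-2.503, -1.897, -0.007]
force: [12.3, 17.7, 1.9]
grip_width: 0.004
grip_force: 9.9
t 12.03 panel xyz mm [ 33.   17.4 111.4] F [12.3 17.7  1.9] grip 0.004
```

View pics/t6.png

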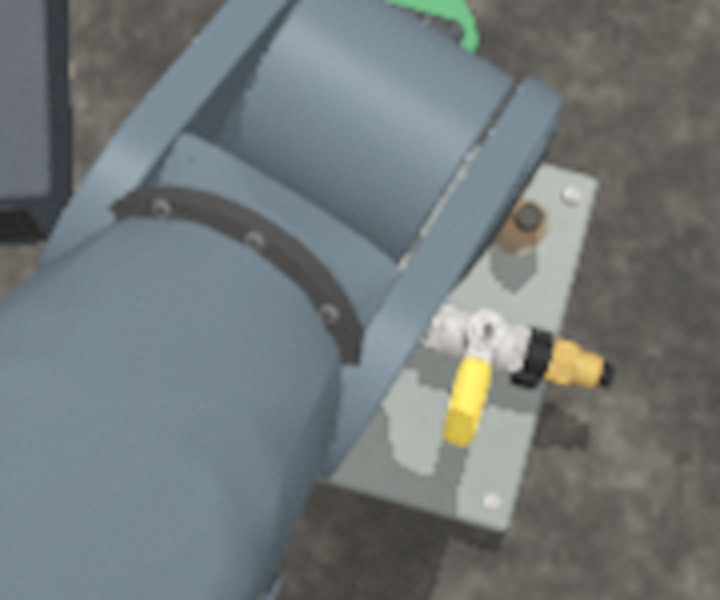

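```bash
python3 -m jog '[[1,-0.0015,0,0,0,0,0],[1,-0.0015,0,0,0,0,0],[1,-0.0015,0,0,0,0,0],[1,-0.0015,0,0,0,0,0]]'
python3 -c "
from h import *
where()"
```

```text
clock: 12.58
tool_pos: [0.5508, -0.2899, 0.1114]
tcp_rot: [-2.501, -1.897, -0.008]
force: [12.9, 21.0, 3.0]
grip_width: 0.005
grip_force: 11.8
t 12.57 panel xyz mm [ 32.9  17.3 111.4] F [12.9 21.   3. ] grip 0.005
```

```bash
python3 -c "
from station import sign_off
print(sign_off())"
```

```text
the job is handed in; nothing more can be done
None
```

I handed the job in at about 12.6 s: both yellow levers are shut square across the pipe (seen from above), and the closed fingertip is holding the red bleed lever open against its stop with about 23 N. The arm hid the red lever from both cameras, so I put it within about 2° of fully open from contact position and force. The sign-off returned no verdict.

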